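# Spin-test the vial carousel and brake it at the fins

## Robot

A 7-joint arm with a two-finger parallel gripper is mounted at the origin on the work surface. World frame = base frame: x ahead of the robot, y to its left, z up, the work surface at z = 0. Lengths are in m, angles in rad, forces in N, time in s.
With the tool pointing down it reaches from about 0.4 to 0.875 m from the base axis. Payload 4.4 kg.
Tool frame: the origin (TCP) lies between the finger pads; the fingertips stand 25 mm ahead of it and the grasp point (between the pads) lies 6 mm ahead of it (manip.tip_reach is the distance from the TCP to the fingertips, in m); x points along the fingers, y is the direction in which the jaws open and shut, and the axes are right-handed (so a half turn about x gives the same grasp; the last joint's range is limited). The gripper opens to 85 mm and grips with 20 to 120 N. Pads are 22 mm wide; open, the fingers measure 114 mm over their backs; the gripper's body (76 mm by 85 mm) begins 54 mm behind the grasp point. The pads swing forward as they close: fully open they stand 13 mm farther back than shut.
Start: joints at [1.05, 0.628, 0.038, 1.517, -0.027, 0.996, -0.02], TCP at [0.286, -0.584, 0.256] pointing down, gripper open.
Joint ranges: [-3.06, 3.06], [-0.37, 2.12], [-1.25, 1.32], [0.18, 2.47], [-1.1, 4.24], [0.23, 1.98], [-2.94, 2.94]. Speed limits (rad/s): [2.57, 2.57, 3.14, 3.14, 3.14, 3.14, 3.14].

## Interface

Orientations are given as a unit quaternion [x, y, z, w].
In Python, from station import manip gives the robot as it stands.
- The arm moves only by the tool drive_tool, never from a script. Its argument "increments" is a list that holds one entry, the list of rows, each a list of 7 numbers: the turn, a rotation vector about the tool's x, y, z in rad, then the shift along the tool's x, y, z in m, then the finger opening in m, from 0 to 0.0854. In form: [[[ax, ay, az, tx, ty, tz, claw], ...]]. A call has 1 to 20 rows; each row shifts and turns the commanded pose from where the row before left it, along the tool's axes as they then stand; what a row does not reach is not made up. A row lasts 1/12 s, in which the tool goes at most 41.7 mm and 7.16 degrees, less where a joint would pass 70% of its speed; a pose out of reach is approached as far as the arm can. A call is refused whole if a number of a shift passes 0.0417 or a number of a turn 0.125, either way. A call with a gripper value outside its range is refused whole. The fingers move at their own pace and stop on an object; "grip_force" is the grip in N (left out, the last holds). Time passes only in rows, so rows that do not move let the fingers close. It gives the time, the measured TCP pose, the force and the opening at its end, in the units of the state.
- manip.state(): the state, without advancing time (a new reading comes with each control period).
- manip.grab_frame(name): name is "scene" or "top" or "wrist"; returns a dict with "image" (384x512x3 uint8, red, green, blue), "fovy" (degrees; the focal length in pixels is half the picture's height over the tangent of half this angle, whatever the lens; pixels are square), "cx", "cy" (the principal point, pixels), "cam_to_world" (4x4, takes a point from camera to world coordinates); the wrist camera has in their place "T_tool_cam" (4x4, takes a point from camera to tool coordinates, whose origin is the TCP and whose axes are the tool frame's). Camera axes: x right, y up, looking along -z (the intrinsics and any distortion apply to the point x, -y, -z); pixel columns grow to the right and rows downward; lengths in m; the calibration is good to about 2 mm. The wrist camera is an equidistant fisheye: a pixel r from the principal point sees the ray r / f radians off the axis. A picture is of the moment at which its call begins: read the wrist's pose just before it. There is no depth.
- manip.hand_in(): hands the job in, once; it reports no verdict.
The state is a dict: "clock": time; "qpos": joint angles; "joint_vel": joint speeds; "joint_torque": joint torques, N m; "position": TCP position; "orientation": TCP orientation; "force": force on the tool from outside, world axes, zero at the start; "wrist_torque": the same for the moment, N m; "finger_gap": opening from 0.0 (shut) to 1.0 (fully open).
Only numpy, scipy, OpenCV 4.12 (cv2) and the standard library are available. Lean on these libraries where they do the work, as an engineer would, in place of code of your own. Each camera call takes 0.05 s, during which the arm holds its last target. There are 200 camera calls.

## Task

Spin-test the vial carousel: with a fingertip flick its upright post so that the wheel spins counter-clockwise (seen from above) on its own, and leave it running free for at least one full turn. Then brake it in one go by pressing a fingertip on the bare outer part of the wheel's top, never by catching the post, so that it comes to rest with the engraved line between the two fins; it must not come to rest anywhere else after its free turn. Take the hand away and leave the wheel standing there; only touch the carousel, never pinch, shift or lift it, and leave everything else on the bench alone.

Things in the scene. Friction and masses are not known exactly. Their poses are not given: they have to be found in the camera images.
- unit: the carousel unit: a grey square plinth 240 x 240 mm, top 38 mm above the bench, standing loose on four rubber feet (4 kg, it stays put under light pushes), carrying the wheel on a vertical axis through its centre. Origin: centre of the underside, on the bench; z up; the fins stand at its -x side.
- wheel (a joint): angle of the wheel about its vertical axis, rad, growing counter-clockwise seen from above and counting on over turns (not wrapped). 0, 2 pi, 4 pi ... = engraved line midway between the fins; starts between -5.2 and -0.95. Low-friction bearing: it coasts for turns, slowing a few tenths of a rad/s per second; a fingertip pressed on it with a few newtons stops it almost at once.
- hub (a point): centre of the wheel's top face, on the axis, 60 mm above the bench. The wheel is an aluminium disc of radius 100 mm, 14 mm thick, about 1 kg, with a flat top. Within 34 mm of the axis a hub nut (8 mm high) and six black vial caps (6 mm high) stand on it.
- post: the steel finger post fixed upright on the wheel: 12 mm in diameter, 32 mm tall (top 92 mm above the bench), 50 mm from the axis. Origin: centre of its foot, on the wheel's top face. It goes round with the wheel; the wheel's top from 56 to 100 mm from the axis is flat and bare all round (the place to brake).
- mark (a point): point on the engraved line, 95 mm from the axis, on the wheel's top. The line is a dark straight radial groove 8 mm wide, running from the post outward to the rim, so post and line lie in the same direction from the axis.
- fins (a point): midpoint between the two fixed fins, 60 mm above the bench, 112 mm from the axis on the plinth's -x side. The fins are upright steel plates 6 mm thick, 14 mm long (radially), inner faces 40 mm apart, tops 84 mm above the bench (24 mm above the wheel's top), just outside the wheel's rim.
- vial_a: amber vial with black cap, 16 mm in diameter, 45 mm tall, standing loose near the carousel; origin under its centre. Leave alone.
- vial_b: a second such vial, 16 mm in diameter, 45 mm tall; origin under its centre. Leave alone.
- beaker: glass beaker, 68 mm in diameter, 85 mm tall; origin under its centre. Leave alone.
- solvent: solvent bottle, 70 mm in diameter, 170 mm tall; origin under its centre. Leave alone.
- wrench: small steel wrench, 130 mm long, lying flat along its x axis. Leave alone.
- tray: open white tray 100 x 130 x 30 mm; origin under its centre. Leave alone.

How it is judged:
By the outcome, as a careful person would: the job done as asked, in the order asked, and still so for the second after the job is handed in, with the robot touching nothing.
It also fails if it takes over 51 s, if anything falls off the work surface, if the arm or the gripper's body presses on something with over 40 N, if the wrist force passes 120 N, or if a joint passes its speed limit or range.

## Working session

There is one attempt and no reset: what is moved stays moved. The work goes in short steps, Python scripts to look and compute and a tool call to move; the robot and the scene stay as the last step left them, time stands still between calls to the robot, and variables do not carry over. Pictures are saved under pics/ and viewed, about 8 in all and at most 12, crops included, and the job is handed in when it is done.

Besides the shell and the picture viewer there is one more tool, called after "Request:" as name(argument=value, ...), one argument or row to a line, values as JSON. drive_tool: Moves the arm, as the interface text tells. Its arguments: {"type":"object","properties":{"increments":{"type":"array"},"grip_force":{"type":"number"}},"required":["increments"]}

```bash
mkdir -p pics; ls; python3 - <<'E'
from station import manip
import cv2,numpy as np
print(manip.state())
for n in("top","scene"):
    f=manip.grab_frame(n)
    print(n,f["fovy"],f["cx"],f["cy"],np.round(f["cam_to_world"],4).tolist(),[k for k in f])
    cv2.imwrite(f"pics/{n}0.png",cv2.resize(f["image"][:,:,::-1],(800,600),interpolation=cv2.INTER_CUBIC))
E
```

```text
pics
{'clock': 0.0, 'qpos': array([ 1.05018478,  0.62933163,  0.03841096,  1.51837616, -0.02702052,
        0.99630119, -0.02001475]), 'joint_vel': array([ 6.37699715e-05, -3.85387649e-03,  9.15028974e-04,  1.59642653e-03,
        1.43533455e-03, -8.19969864e-05,  1.58564400e-03]), 'joint_torque': array([ 7.93538456e-04, -5.63397360e+01,  1.22667555e+00, -1.93443775e+01,
        1.10994812e-02,  1.04885155e-02, -1.26559030e-05]), 'position': array([ 0.28533196, -0.5833771 ,  0.25539526]), 'orientation': array([-0.68875407, -0.16007263,  0.68904946, -0.15876217]), 'force': array([-0.17304195,  0.34876116,  0.07627634]), 'wrist_torque': array([ 0.02239579, -0.02507531, -0.01843139]), 'finger_gap': 0.9938561836166081}
top 48.390945259444344 251.85041800397963 192.79385882845236 [[-0.0165, 0.9977, -0.0658, 0.4939], [-0.9999, -0.0166, -0.0009, 0.0522], [-0.002, 0.0658, 0.9978, 1.0473], [0.0, 0.0, 0.0, 1.0]] ['image', 'fovy', 'cx', 'cy', 'cam_to_world']
scene 43.64862997302663 254.85794215765748 193.0334422656803 [[-0.5787, -0.5142, 0.633, 1.2529], [0.8155, -0.3723, 0.4431, 0.5453], [0.0078, 0.7726, 0.6348, 0.7433], [0.0, 0.0, 0.0, 1.0]] ['image', 'fovy', 'cx', 'cy', 'cam_to_world']
```

View pics/top0.png

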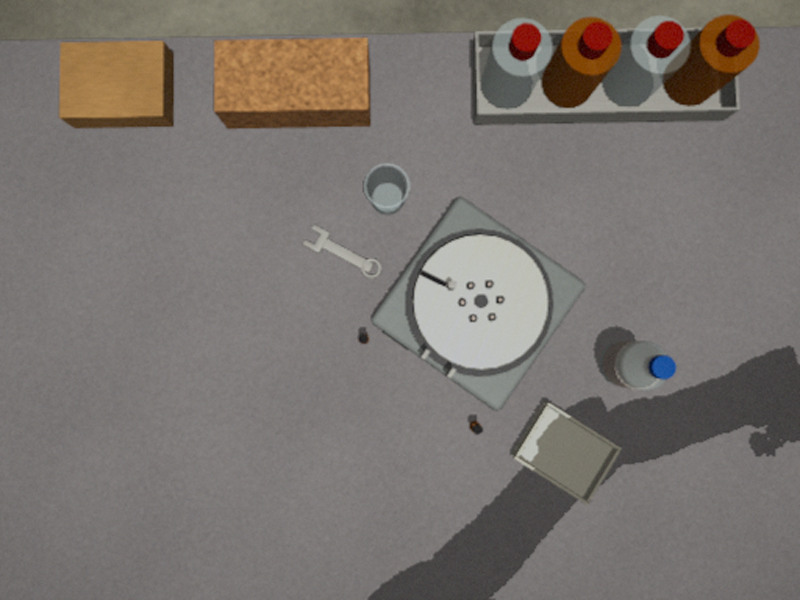

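View pics/scene0.png

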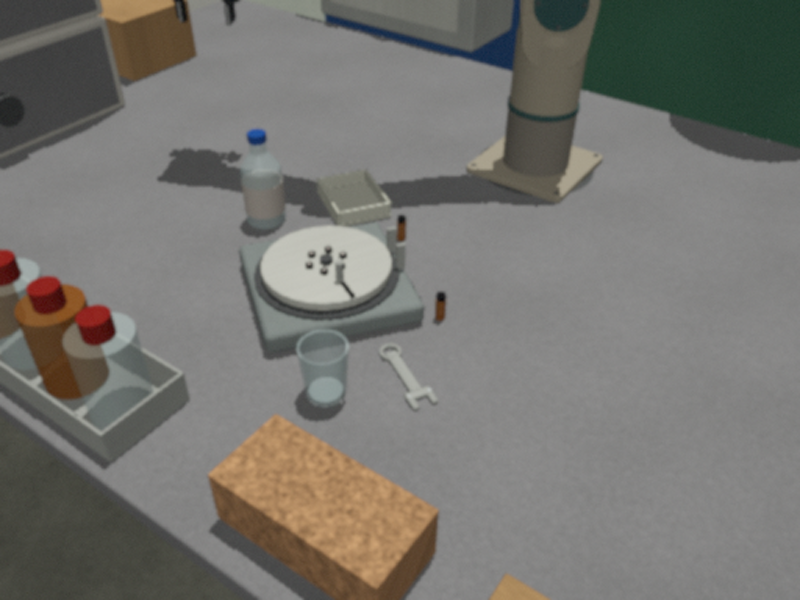

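Top view (800x600): hub at (481,300), post near (452,285), line from there to (421,272), fins at (426,352) and (451,370), vials (363,336) and (476,427), solvent about (637,370). The scene view agrees: the post and line are on the side away from the robot, the fins on the near side.

```bash
cat > h.py <<'E'
import numpy as np
from scipy.spatial.transform import Rotation as R
from station import manip
def pix2w(f,u,v,z):
    "pixel (in 512x384) to world point at height z, pinhole cameras"
    h,w=f["image"].shape[:2]; F=h/2/np.tan(np.radians(f["fovy"]/2)); T=f["cam_to_world"]
    d=T[:3,:3]@np.array([(u-f["cx"])/F,-(v-f["cy"])/F,-1]); o=T[:3,3]
    return o+d*(z-o[2])/d[2]
def w2pix(f,p):
    h=f["image"].shape[0]; F=h/2/np.tan(np.radians(f["fovy"]/2)); T=f["cam_to_world"]
    c=T[:3,:3].T@(np.asarray(p)-T[:3,3]); return np.array([f["cx"]-F*c[0]/c[2], f["cy"]+F*c[1]/c[2]])
E
python3 - <<'E'
from h import *
f=manip.grab_frame("top"); k=.64
P=lambda u,v,z:pix2w(f,u*k,v*k,z)
hub=P(482,301,.06)
for n,u,v,z in [("hub",481,300,.068),("disc",482,301,.06),("mark",422,272.5,.06),("post",452,285,.092),("fin1",426,352,.084),("fin2",451,370,.084),("va",363,336,.04),("vb",476,427,.04),("solv",663,367,.17),("beaker",387,188,.08),("tray",567,452,.03),("c1",460,197,.038),("c2",585,286,.038),("c3",500,409,.038),("c4",373,318,.038)]:
    p=P(u,v,z); d=p-hub; print(n,p.round(3),"r",np.hypot(*d[:2]).round(3),"ang",np.degrees(np.arctan2(d[1],d[0])).round(1))
s=manip.state(); print(R.from_quat(s["orientation"]).as_matrix().round(3),manip.tip_reach)
E
```

```text
hub [ 0.558 -0.075  0.068] r 0.003 ang 68.4
disc [ 0.557 -0.078  0.06 ] r 0.0 ang 0.0
mark [0.601 0.01  0.06 ] r 0.098 ang 63.5
post [ 0.579 -0.031  0.092] r 0.051 ang 65.1
fin1 [0.483 0.008 0.084] r 0.113 ang 130.7
fin2 [ 0.457 -0.028  0.084] r 0.112 ang 153.4
va [0.509 0.1   0.04 ] r 0.184 ang 105.3
vb [ 0.37  -0.067  0.04 ] r 0.187 ang 176.6
solv [ 0.46  -0.298  0.17 ] r 0.24 ang -113.9
beaker [0.724 0.06  0.08 ] r 0.217 ang 39.5
tray [ 0.329 -0.204  0.03 ] r 0.26 ang -151.0
c1 [ 0.719 -0.051  0.038] r 0.164 ang 9.4
c2 [ 0.579 -0.238  0.038] r 0.161 ang -82.3
c3 [ 0.396 -0.104  0.038] r 0.163 ang -170.9
c4 [0.536 0.085 0.038] r 0.164 ang 97.6
[[-0.001  0.439 -0.898]
 [ 0.001 -0.898 -0.439]
 [-1.    -0.001 -0.   ]] 0.025
```

Request:
drive_tool(
  increments=[
    [[0,0,0,-0.01,-0.0196,-0.0294,0],[0,0,0,-0.01,-0.0196,-0.0294,0],[0,0,0,-0.01,-0.0196,-0.0294,0],[0,0,0,-0.01,-0.0196,-0.0294,0],[0,0,0,0,-0.0196,-0.0294,0],[0,0,0,0,-0.0196,-0.0294,0],[0,0,0,0,-0.0196,-0.0294,0],[0,0,0,0,-0.0196,-0.0294,0],[0,0,0,0,-0.0196,-0.0294,0],[0,0,0,0,-0.0196,-0.0294,0],[0,0,0,0,-0.0196,-0.0294,0],[0,0,0,0,-0.0196,-0.0294,0],[0,0,0,0,-0.0196,-0.0294,0],[0,0,0,0,-0.0196,-0.0294,0],[0,0,0,0,-0.0196,-0.0294,0],[0,0,0,0,-0.0196,-0.0294,0],[0,0,0,0,-0.0196,-0.0294,0],[0,0,0,0,-0.0196,-0.0294,0]],
  ],
  grip_force=30,
)

```text
clock: 1.65
position: [0.6064, -0.0329, 0.2961]
orientation: [-0.689, -0.159, 0.689, -0.159]
force: [0.8, 0.1, 0.5]
finger_gap: -0.003
```

Request:
drive_tool(
  increments=[
    [[0.1,0,0,0.013,0,0,0],[0.1,0,0,0.013,0,0,0],[0.1,0,0,0.013,0,0,0],[0.1,0,0,0.013,0,0,0],[0.1,0,0,0.013,0,0,0],[0.1,0,0,0.013,0,0,0],[0,0,0,0.013,0,0,0],[0,0,0,0.013,0,0,0],[0,0,0,0.013,0,0,0],[0,0,0,0,0,0,0],[0,0,0,0,0,0,0]],
  ],
)

```text
clock: 2.57
position: [0.6054, -0.0345, 0.1787]
orientation: [-0.705, 0.051, 0.706, 0.051]
force: [-0.3, -0.1, -0.1]
finger_gap: 0.002
```

```bash
python3 - <<'E'
from h import *
s=manip.state(); M=R.from_quat(s["orientation"]).as_matrix(); print(s["clock"],s["position"],s["force"],s["finger_gap"]);print(M.round(3))
d=np.array([.6058,-.0342,.099])-s["position"]; print("tool delta",(M.T@d).round(4)); print(np.degrees(np.arctan2(M[1,2],M[0,2])))
E
```

```text
2.5667 [ 0.6054472  -0.03445638  0.17867694] [-0.34865511 -0.0526987  -0.11215171] 0.0020186614766312533
[[-0.002 -0.145 -0.989]
 [ 0.    -0.989  0.145]
 [-1.     0.     0.002]]
tool delta [ 0.0797 -0.0003 -0.0005]
171.68119364297993
```

Request:
drive_tool(
  increments=[
    [[0,0,0,0.02,0,0,0],[0,0,0,0.02,0,0,0],[0,0,0,0.015,0,0,0],[0,0,0,0.01,0,0,0],[0,0,0,0.005,0,0,0],[0,0,0,0,0,0,0],[0,0,0,0,0,0,0]],
  ],
)

```text
clock: 3.15
position: [0.6066, -0.0346, 0.1101]
orientation: [0.706, -0.051, -0.705, -0.051]
force: [1.3, -0.1, 0.4]
finger_gap: 0.002
```

```bash
python3 - <<'E'
from h import *
import cv2
print(manip.state()["position"])
f=manip.grab_frame("scene"); c=w2pix(f,[.557,-.0765,.06]); x,y=c.astype(int)
im=f["image"][y-75:y+75,x-100:x+100,::-1]; print(x,y)
a=cv2.resize(im,(800,600),interpolation=cv2.INTER_CUBIC)
cv2.imwrite("pics/s1.png",a)
E
```

```text
[ 0.60657995 -0.03460997  0.11005309]
209 167
```

View pics/s1.png

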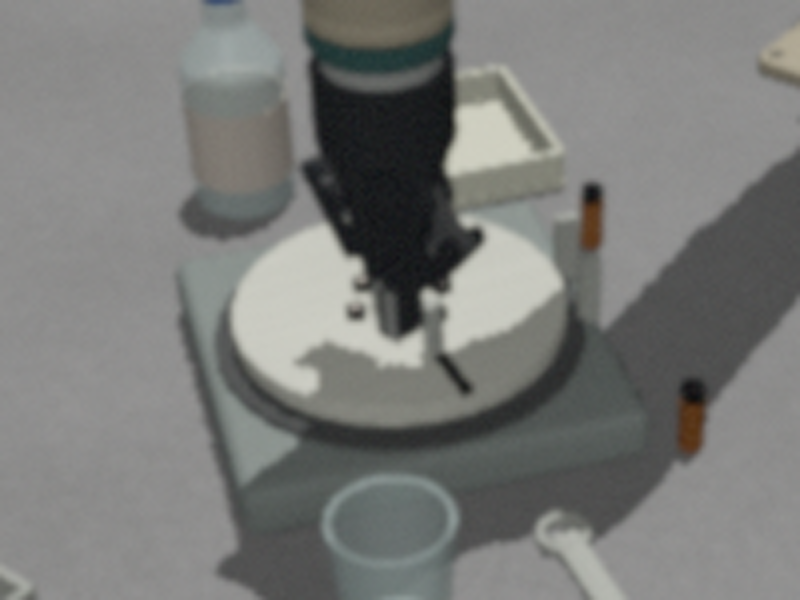

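The closed fingers (crop tip at 400,325) stand on the clockwise side of the post (435,335), with a small gap and nothing touching. I'll drop 11 mm, then flick along tool z and lift.

Request:
drive_tool(
  increments=[
    [[0,0,0,0.006,0,0,0],[0,0,0,0.005,0,0,0],[0,0,0,0,0,0,0],[0,0,0,0,0,0.004,0],[0,0,0,0,0,0.007,0],[0,0,0,0,0,0.01,0],[0,0,0,0,0,0.013,0],[0,0,0,0,0,0.013,0],[0,0,0,-0.005,0,0,0],[0,0,0,-0.025,0,0,0],[0,0,0,-0.03,0,0,0]],
  ],
)

```text
clock: 4.12
position: [0.5581, -0.0276, 0.1579]
orientation: [-0.704, 0.051, 0.707, 0.051]
force: [0.6, -0.2, 0.3]
finger_gap: 0.002
```

```bash
cat >> h.py <<'E'
import cv2
HUB=np.array([.557,-.0765])
def wheel(save=None):
    "darkness vs wheel-line direction (deg, world) on ring r=64..96 of top face, scene camera"
    t=manip.state()["clock"]; f=manip.grab_frame("scene"); g=cv2.cvtColor(f["image"],cv2.COLOR_RGB2GRAY).astype(np.float32)
    A=np.arange(0,360,1.); Rr=np.arange(.066,.096,.003)
    uv=np.array([[w2pix(f,[HUB[0]+r*np.cos(np.radians(a)),HUB[1]+r*np.sin(np.radians(a)),.06]) for r in Rr] for a in A],np.float32)
    s=cv2.remap(g,uv[...,0],uv[...,1],cv2.INTER_LINEAR).mean(1)
    if save: cv2.imwrite(save,cv2.resize(f["image"][92:242,109:309,::-1],(800,600),interpolation=cv2.INTER_CUBIC))
    # narrow dark line: local mean contrast
    bg=(np.roll(s,12)+np.roll(s,-12))/2; mn=np.minimum(np.roll(s,12),np.roll(s,-12))
    c=mn-s; i=int(np.argmax(c)); w=np.clip(c[np.arange(i-5,i+6)%360],0,None)
    return t,(i+(w*np.arange(-5,6)).sum()/w.sum())%360,c[i],s
E
python3 - <<'E'
from h import *
s=manip.state();print(s["clock"],s["position"],s["force"])
for k in range(3):
    t,a,c,_=wheel("pics/s2.png" if k==0 else None); print(t,round(a,1),round(float(c),1))
E
```

```text
4.1167 [ 0.55809121 -0.02761404  0.15789568] [ 0.62579924 -0.22644229  0.31978739]
4.1167 192.8 77.9
4.1667 196.2 60.9
4.2167 196.9 59.9
```

View pics/s2.png

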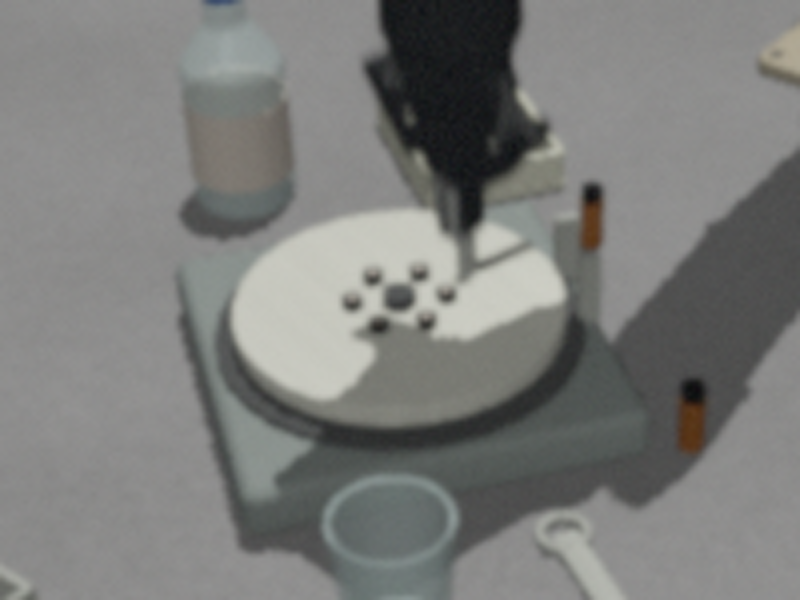

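The line is now near crop (500,253), about to pass between the fins, so the wheel has turned on from its start, though this frame gives no speed. The detector locked onto the fingers. I'll move to a hover over the brake spot at 200°, r = 80 mm, and track from there.

Request:
drive_tool(
  increments=[
    [[0,0,0,0,0.0217,0.0161,0],[0,0,0,0,0.0217,0.0161,0],[0,0,0,0,0.0217,0.0161,0],[0,0,0,0,0.0217,0.0161,0],[-0.0988,0,0,0,0,0,0],[-0.0988,0,0,0.011,0,0,0],[-0.0988,0,0,0.011,0,0,0],[-0.0988,0,0,0.011,0,0,0],[-0.0988,0,0,0.011,0,0,0],[0,0,0,0.011,0,0,0]],
  ],
)

```text
clock: 5.1
position: [0.4829, -0.1043, 0.1024]
orientation: [-0.696, -0.124, 0.696, -0.124]
force: [-0.1, -0.1, -0.3]
finger_gap: 0.001
```

```bash
python3 - <<'E'
from h import *
s=manip.state();print(s["clock"],s["position"],s["force"])
for k in range(6):
    t,a,c,p=wheel(f"pics/s3.png" if k==0 else None); print(t,round(a,1),round(float(c),1))
    if k in(0,5): print(p[::6].astype(int))
E
```

```text
5.1 [ 0.48292302 -0.10434059  0.10236256] [-0.05169143 -0.06283154 -0.2776869 ]
5.1 14.3 80.2
[200 198 139 165 192 195 198 197 197 196 196 197 196 196 192 156 141 128
 122 117 117 118 118 118 117 117 117 116 117 117 119 155 162 144 143 150
 151 150 149 141 132 131 163 193 198 198 198 198 198 198 195 187 177 180
 193 199 200 200 200 200]
5.15 24.6 94.1
5.2 34.9 89.6
5.25 45.4 94.5
5.3 55.9 93.5
5.35 66.1 88.9
[198 198 200 197 193 196 200 200 200 200 192 110 190 199 194 157 139 126
 120 117 118 118 117 117 118 118 118 118 117 117 123 157 164 144 143 149
 150 149 146 140 131 131 162 191 196 197 197 197 197 197 194 186 177 180
 192 198 198 198 198 198]
```

View pics/s3.png

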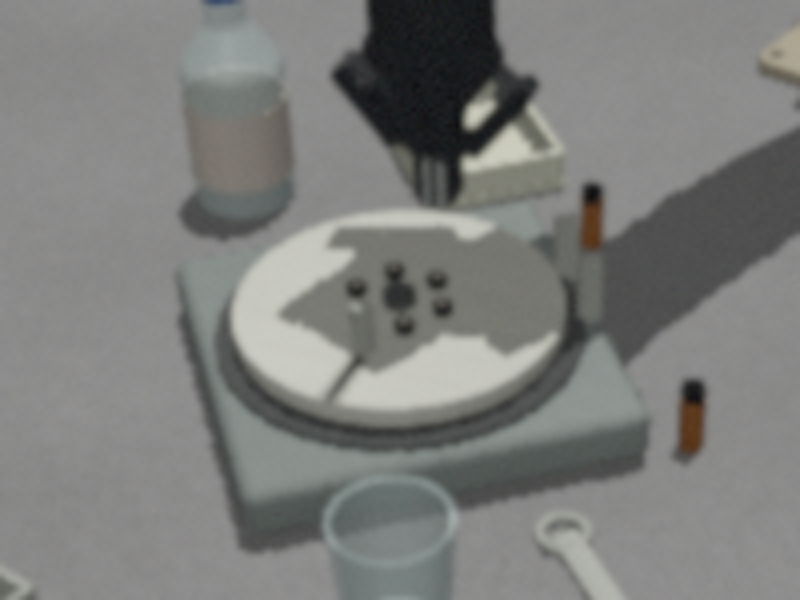

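Request:
drive_tool(
  increments=[
    [[0,0,0,0,0,0,0],[0,0,0,0,0,0,0],[0,0,0,0,0,0,0],[0,0,0,0,0,0,0],[0,0,0,0,0,0,0],[0,0,0,0,0,0,0],[0,0,0,0,0,0,0],[0,0,0,0,0,0,0],[0,0,0,0,0,0,0],[0,0,0,0,0,0,0],[0,0,0,0,0,0,0],[0,0,0,0,0,0,0],[0,0,0,0,0,0,0],[0,0,0,0,0,0,0],[0,0,0,0,0,0,0],[0,0,0,0,0,0,0],[0,0,0,0,0,0,0],[0,0,0,0,0,0,0]],
  ],
)

```text
clock: 6.9
position: [0.4832, -0.1043, 0.1033]
orientation: [0.696, 0.123, -0.696, 0.123]
force: [-0.2, 0.0, 0.2]
finger_gap: -0.003
```

```bash
python3 - <<'E'
from h import *
s=manip.state();print(s["clock"],s["position"],s["force"])
f=manip.grab_frame("scene")
for z in(.06,s["position"][2]-.025): print((w2pix(f,[*s["position"][:2],z])-[109,92])*4)
for k in range(7):
    t,a,c,p=wheel(); print(t,round(a,1),round(float(c),1))
E
```

```text
6.9 [ 0.48322081 -0.10433379  0.10332519] [-0.23570897  0.02209303  0.23121368]
[441.05633639 230.17696006]
[439.90302949 205.80592703]
6.95 1.2 89.4
7.0 9.8 92.8
7.05 18.8 94.8
7.1 26.9 105.2
7.15 35.4 96.1
7.2 44.2 103.7
7.25 52.6 98.6
```

Request:
drive_tool(
  increments=[
    [[0,0,0,0.006,0,0,0],[0,0,0,0.005,0,0,0],[0,0,0,0,0,0,0],[0,0,0,0,0,0,0],[0,0,0,0,0,0,0],[0,0,0,0,0,0,0],[0,0,0,0,0,0,0],[0,0,0,0,0,0,0],[0,0,0,0,0,0,0],[0,0,0,0,0,0,0],[0,0,0,0,0,0,0],[0,0,0,0,0,0,0],[0,0,0,0,0,0,0],[0,0,0,0,0,0,0],[0,0,0,0,0,0,0],[0,0,0,0,0,0,0],[0,0,0,0,0,0,0],[0,0,0,0,0,0,0],[0,0,0,0,0,0,0],[0,0,0,0,0,0,0]],
  ],
)

```text
clock: 8.97
position: [0.4832, -0.1043, 0.0923]
orientation: [0.696, 0.123, -0.696, 0.123]
force: [0.2, 0.3, 0.8]
finger_gap: -0.002
```

Request:
drive_tool(
  increments=[
    [[0,0,0,0,0,0,0],[0,0,0,0,0,0,0],[0,0,0,0,0,0,0],[0,0,0,0,0,0,0],[0,0,0,0,0,0,0],[0,0,0,0,0,0,0],[0,0,0,0,0,0,0],[0,0,0,0,0,0,0],[0,0,0,0,0,0,0],[0,0,0,0,0,0,0],[0,0,0,0,0,0,0],[0,0,0,0,0,0,0],[0,0,0,0,0,0,0],[0,0,0,0,0,0,0],[0,0,0,0,0,0,0],[0,0,0,0,0,0,0],[0,0,0,0,0,0,0],[0,0,0,0,0,0,0],[0,0,0,0,0,0,0],[0,0,0,0,0,0,0]],
  ],
)

```text
clock: 10.63
position: [0.4832, -0.1043, 0.0923]
orientation: [0.696, 0.123, -0.696, 0.123]
force: [0.1, 0.0, -0.1]
finger_gap: 0.001
```

```bash
python3 - <<'E'
from h import *
s=manip.state();print(s["clock"],s["position"],s["force"])
for k in range(7):
    t,a,c,p=wheel(); print(t,round(a,1),round(float(c),1))
E
```

```text
10.6333 [ 0.48322299 -0.10433317  0.09231958] [ 0.09381262  0.01525948 -0.05536144]
10.6333 156.4 53.3
10.6833 161.9 54.9
10.7333 167.3 53.6
10.7833 172.7 57.8
10.8333 177.5 60.6
10.8833 181.8 51.0
10.9333 187.2 41.7
```

The wheel is slowing at about 0.3 rad/s², so it may only just reach the next zero. I'll measure more before choosing when to brake.

Request:
drive_tool(
  increments=[
    [[0,0,0,0,0,0,0],[0,0,0,0,0,0,0],[0,0,0,0,0,0,0],[0,0,0,0,0,0,0],[0,0,0,0,0,0,0],[0,0,0,0,0,0,0],[0,0,0,0,0,0,0],[0,0,0,0,0,0,0],[0,0,0,0,0,0,0],[0,0,0,0,0,0,0],[0,0,0,0,0,0,0],[0,0,0,0,0,0,0]],
  ],
)

```text
clock: 11.98
position: [0.4832, -0.1043, 0.0923]
orientation: [0.696, 0.123, -0.696, 0.123]
force: [0.5, -0.6, 0.4]
finger_gap: -0.0
```

```bash
python3 - <<'E'
from h import *
T=[];A=[]
for k in range(16):
    t,a,c,p=wheel(); print(round(t,3),round(a,1),round(float(c),1),end="; "); T.append(t);A.append(a)
A=np.degrees(np.unwrap(np.radians(A)))%3600+1080
t=np.array([5.1,5.15,5.2,5.25,5.3,5.35,6.95,7,7.05,7.1,7.15,7.2,7.25]+[10.6333+.05*i for i in range(6)]+T)
a=np.array([374.3,384.6,394.9,405.4,415.9,426.1,721.2,729.8,738.8,746.9,755.4,764.2,772.6,1236.4,1241.9,1247.3,1252.7,1257.5,1261.8]+list(A))
from scipy.optimize import least_squares
def model(p,t):
    c,k,w0,a0=p; x=t-5.1  # w'=-c-k w
    return a0+(w0+c/k)/k*(1-np.exp(-k*x))-c/k*x
r=least_squares(lambda p:model(p,t)-a,[15,.02,205,374],bounds=([0,1e-4,0,0],[40,1,400,1000]),loss="soft_l1")
print("\n",r.x,np.abs(r.fun).max().round(2), (model(r.x,t)-a).round(1))
c,k,w0,a0=r.x; print("stop t",(ts:=5.1+np.log(1+k*w0/c)/k),"ang",model(r.x,ts),"target",143.2+1440)
print("now",manip.state()["clock"])
E
```

```text
11.983 287.5 74.6; 12.033 291.5 73.0; 12.083 295.8 67.0; 12.133 300.5 62.6; 12.183 305.3 72.7; 12.233 309.5 79.7; 12.283 312.7 88.4; 12.333 316.2 80.3; 12.383 319.8 73.1; 12.433 324.4 66.2; 12.483 329.2 67.7; 12.533 333.4 77.9; 12.583 337.2 86.3; 12.633 341.2 88.5; 12.683 345.1 90.7; 12.733 349.1 93.9; 
 [1.47971946e+01 1.55521872e-02 2.03959715e+02 3.74815194e+02] 1.38 [ 0.5  0.4  0.2 -0.2 -0.7 -0.9  0.5  0.4 -0.1  0.3  0.2 -0.3 -0.3 -0.4
 -0.5 -0.5 -0.6 -0.1  0.9  0.3  0.6  0.6  0.2 -0.5 -0.5  0.4  1.   1.4
  0.8 -0.1 -0.4 -0.3 -0.4 -0.6 -0.7]
stop t 17.588427792938862 ang 1607.1832771573063 target 1583.2
now 12.7833
```

Request:
drive_tool(
  increments=[
    [[0,0,0,0,0,0,0],[0,0,0,0,0,0,0],[0,0,0,0,0,0,0],[0,0,0,0,0,0,0],[0,0,0,0,0,0,0],[0,0,0,0,0,0,0],[0,0,0,0,0,0,0],[0,0,0,0,0,0,0],[0,0,0,0,0,0,0],[0,0,0,0,0,0,0],[0,0,0,0,0,0,0],[0,0,0,0,0,0,0],[0,0,0,0,0,0,0],[0,0,0,0,0,0,0],[0,0,0,0,0,0,0],[0,0,0,0,0,0,0],[0,0,0,0,0,0,0]],
  ],
)

```text
clock: 14.2
position: [0.4832, -0.1043, 0.0923]
orientation: [0.696, 0.123, -0.696, 0.123]
force: [-0.8, -1.3, 0.2]
finger_gap: 0.004
```

```bash
cat > fit.py <<'E'
from h import *
import sys
from scipy.optimize import least_squares
T=[];A=[]
for k in range(int(sys.argv[1])):
    t,a,c,p=wheel(sys.argv[2] if len(sys.argv)>2 and k==0 else None); print(round(t,3),round(a,1),round(float(c)),end="; "); T.append(t);A.append(a+1440)
try: o=np.load("d.npy")
except OSError: o=np.array([[5.2,394.9],[5.25,405.4],[7.05,738.8],[7.1,746.9],[7.15,755.4],[12.583,1417.2],[12.633,1421.2],[12.683,1425.1],[12.733,1429.1]])
d=np.vstack([o,np.c_[T,A]]); np.save("d.npy",d); t,a=d.T
def model(p,t):
    c,k,w0,a0=p; x=t-5.1
    return a0+(w0+c/k)/k*(1-np.exp(-k*x))-c/k*x
r=least_squares(lambda p:model(p,t)-a,[15,.02,205,374],bounds=([0,1e-4,0,0],[40,1,400,1000]),loss="soft_l1")
c,k,w0,a0=r.x; ts=5.1+np.log(1+k*w0/c)/k
print("\n",r.x,"res",r.fun[-8:].round(1)); print("stop",ts,model(r.x,ts))
tt=np.arange(13,ts,.01); m=model(r.x,tt)
for g in(1577,1580,1583): print(g,tt[np.argmin(abs(m-g))])
print("now",manip.state()["clock"])
E
python3 fit.py 8
```

```text
14.2 91.9 57; 14.25 95.1 54; 14.3 98.1 53; 14.35 101.2 54; 14.4 104.0 56; 14.45 106.8 56; 14.5 109.4 56; 14.55 112.2 58; 
 [8.77406498e+00 5.63048800e-02 2.05851664e+02 3.74584693e+02] res [ 0.1 -0.1 -0.2 -0.2 -0.1 -0.   0.2  0.3]
stop 20.05419003103914 1700.271366887865
1577 14.999999999999957
1580 15.059999999999956
1583 15.119999999999955
now 14.6
```

The wheel is at about 112° and 1 rad/s, and crosses the fin midline (143°) at about 15.12 s. I'll wait 5 rows, then press.

Request:
drive_tool(
  increments=[
    [[0,0,0,0,0,0,0],[0,0,0,0,0,0,0],[0,0,0,0,0,0,0],[0,0,0,0,0,0,0],[0,0,0,0,0,0,0],[0,0,0,0.01,0,0,0],[0,0,0,0.002,0,0,0],[0,0,0,0,0,0,0],[0,0,0,0,0,0,0]],
  ],
)

```text
clock: 15.35
position: [0.485, -0.106, 0.0847]
orientation: [0.698, 0.121, -0.695, 0.124]
force: [-7.8, -1.2, 52.2]
finger_gap: -0.0
```

```bash
python3 - <<'E'
from h import *
s=manip.state();print(s["clock"],s["position"],s["force"])
for k in range(3):
    t,a,c,p=wheel("pics/s4.png" if k==0 else None); print(t,round(a,1),round(float(c)))
E
```

```text
15.35 [ 0.48496086 -0.106001    0.08469989] [-7.76810494 -1.15154742 52.18085818]
15.35 206.1 57
15.4 141.3 55
15.45 141.3 56
```

View pics/s4.png

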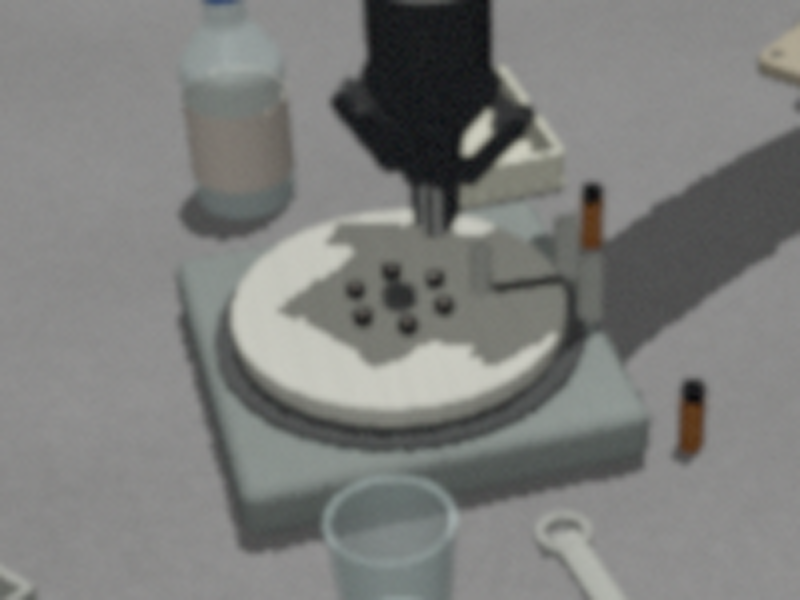

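The wheel stopped with the line between the fins: line end at crop (560,281), fins at (567,245) and (590,290), detector 141.3° against about 143°. The press is 52 N, so I'll unload slowly to avoid a spring-back kick.

Request:
drive_tool(
  increments=[
    [[0,0,0,-0.0005,0,0,0],[0,0,0,-0.0005,0,0,0],[0,0,0,-0.0005,0,0,0],[0,0,0,-0.0005,0,0,0],[0,0,0,-0.0005,0,0,0],[0,0,0,-0.0005,0,0,0],[0,0,0,-0.0004,0,0,0],[0,0,0,-0.0003,0,0,0],[0,0,0,-0.0002,0,0,0]],
  ],
)

```text
clock: 16.25
position: [0.4844, -0.1046, 0.085]
orientation: [0.697, 0.122, -0.695, 0.123]
force: [-0.6, -0.3, 10.4]
finger_gap: -0.0
```

```bash
python3 - <<'E'
from h import *
s=manip.state();print(s["clock"],s["position"],s["force"])
for k in range(3):
    t,a,c,p=wheel(); print(t,round(a,1),round(float(c)),p[120:165:3].astype(int))
E
```

```text
16.25 [ 0.48439967 -0.10461812  0.08501108] [-0.61209164 -0.27990466 10.35269015]
16.25 204.5 58 [121 121 121 120 117 104  76  65  92 111 118 120 119 118 117]
16.3 204.5 59 [121 121 121 120 117 104  75  65  92 112 118 119 119 118 118]
16.35 204.5 59 [121 121 121 120 117 104  75  65  92 112 118 119 119 118 117]
```

Request:
drive_tool(
  increments=[
    [[0,0,0,-0.0003,0,0,0],[0,0,0,-0.0002,0,0,0],[0,0,0,-0.0002,0,0,0],[0,0,0,-0.0002,0,0,0],[0,0,0,-0.0002,0,0,0],[0,0,0,-0.0005,0,0,0],[0,0,0,-0.001,0,0,0],[0,0,0,-0.01,0,0,0],[0,0,0,-0.02,0,0,0],[0,0,0,-0.03,0,0,0],[0,0,0,-0.03,0,0,0],[0,0,0,-0.03,0,0,0],[0,0,0,-0.02,0,0,0],[0,0,0,0,0,0,0],[0,0,0,0,0,0,0],[0,0,0,0,0,0,0],[0,0,0,0,0,0,0],[0,0,0,0,0,0,0]],
  ],
)

```text
clock: 17.9
position: [0.4824, -0.1042, 0.2257]
orientation: [-0.696, -0.123, 0.697, -0.122]
force: [0.7, -0.1, -0.9]
finger_gap: -0.004
```

```bash
python3 - <<'E'
from h import *
s=manip.state();print(s["clock"],s["position"],s["force"])
for k in range(4):
    t,a,c,p=wheel("pics/s5.png" if k==3 else None); print(t,round(a,1),round(float(c)),p[120:165:3].astype(int))
E
```

```text
17.9 [ 0.48239836 -0.10415757  0.2257485 ] [ 0.70496374 -0.08213025 -0.89106364]
17.9 139.3 55 [184 173 156 133 115  94  66  69  97 113 117 117 117 116 115]
17.95 139.4 54 [184 173 156 134 115  94  67  69  97 112 117 117 116 116 115]
18.0 139.3 54 [184 173 156 134 115  94  66  70  97 112 117 117 117 116 115]
18.05 139.3 55 [184 173 156 133 115  94  66  68  97 112 117 117 117 116 115]
```

View pics/s5.png

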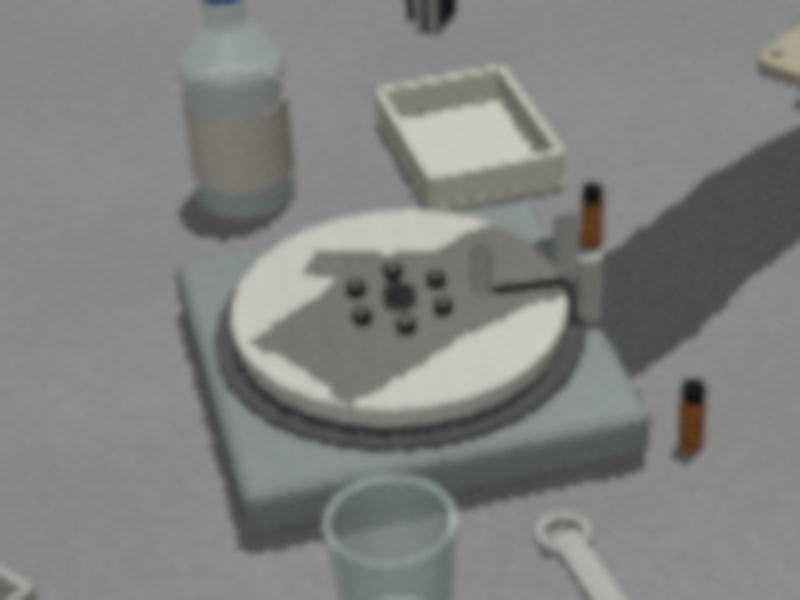

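The wheel is steady at 139.3–139.4°, the line lies between the fins, and the hand is clear. The plinth corners and the other items in view are where they were.

```bash
python3 -c "
from station import manip
print(manip.hand_in())"
```

```text
the job is handed in; nothing more can be done
None
```

The spin test is done and handed in at about 18 s: the wheel stands still with the engraved line between the two fins, and the hand is clear above it.

- **Spin:** I flicked the post counter-clockwise with the closed fingertips. The wheel was turning at about 3.6 rad/s when I first measured it. It ran free for about four turns.
- **Brake:** One press on the bare top, about 80 mm from the axis, stopped it as the line came between the fins.
- **Release:** I let the pressure off slowly and lifted straight up. The line settled back about 2°, from 141.3° to 139.3°.

**Last checks:**
- **Wheel position:** The last four pictures put the line at 139.3–139.4°, unchanging. The fins' midline is at about 143°, so the line sits roughly 3.5° (6 mm at the mark) off centre, which is inside the gap.
- **Surroundings:** The plinth and the other items in that view look unmoved.

**What disagreed:**
- **Press force:** The brake press reached about 52 N at the fingertips, much more than the few newtons needed. I saw no movement of the unit from it.
- **Line detector:** It sometimes locked onto the fingers instead of the line. I ignored those readings.

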